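# Pack the parrot's forage shell and zero its refill dial

## Robot

A 7-joint arm with a two-finger parallel gripper is mounted at the origin on the work surface. World frame = base frame: x ahead of the robot, y to its left, z up, the work surface at z = 0. Lengths are in m, angles in rad, forces in N, time in s.
With the tool pointing down it reaches from about 0.425 to 0.925 m from the base axis. Payload 6.8 kg.
Tool frame: the origin (TCP) lies on the front face of the gripper's body, between the roots of the fingers; the fingertips stand 73 mm ahead of it and the grasp point (between the pads) lies 54 mm ahead of it (env.nose_length is the distance from the TCP to the fingertips, in m); z points along the fingers, y is the direction in which the jaws open and shut (so a half turn about z gives the same grasp; the last joint's range is limited). The gripper opens to 85 mm and grips with 20 to 120 N. Pads are 22 mm wide; open, the fingers measure 114 mm over their backs; the gripper's body (76 mm by 85 mm) begins 54 mm behind the grasp point. The pads swing forward as they close: fully open they stand 13 mm farther back than shut.
Start: joints at [-1.315, 0.477, 0.022, 1.555, -0.011, 1.109, -0.083], TCP at [0.24, 0.631, 0.304] pointing down, gripper open.
Joint ranges: [-2.96, 2.96], [-0.34, 2.1], [-1.41, 1.46], [0.24, 2.44], [-1.37, 4.51], [0.17, 1.92], [-2.96, 2.96]. Speed limits (rad/s): [2.39, 2.39, 3.14, 3.14, 3.14, 3.14, 3.14].

## Interface

Orientations are given as a unit quaternion [w, x, y, z].
In Python, from cell import env, kin, camera, calibration, job gives the robot as it stands. The module is installed in compiled form; this text tells all that it offers. Calls block until the motion is done:
- env.reach(position, orientation): joint-space move of the TCP to a pose.
- env.movel(position, velocity=0.15, rot=None, stop_force=None): straight line of the TCP; rot=None keeps the orientation; velocity is the mean speed in m/s. With stop_force (N) it stops when the force on the tool has changed by that much, and returns True; else False.
- env.goto_joints(angles): joint-space move.
- env.grip(opening, f_grip=None): finger opening in m; f_grip is the grip in N (None keeps the last); returns when the fingers have stopped.
- env.dwell(seconds).
- kin.inverse_kinematics(position, orientation): joint angles nearest the present ones, or None.
- env.get_state(): the state.
- camera(name): name is "scene" or "top" or "wrist"; returns (picture, depth): 480x640x3 uint8, blue, green, red; 480x640 float32, m along the optical axis (not along the pixel's ray), 0 where there is no reading.
- calibration(name): a dict with "fx", "fy", "cx", "cy" (pixels), "k1" (the pictures are not rectified: a ray, as slopes to the right and down, at radius r is drawn at 1 + k1 r^2 times it, then the intrinsics apply), "rvec" (rotation vector, rad) and "tvec" (3), from world to camera coordinates, as OpenCV has them. Camera axes: x right, y down, z forward; pixel columns grow to the right and rows downward; lengths in m; the calibration is good to about 2 mm. A picture is of the moment at which its call begins: read the wrist's pose just before it. calibration takes no time and is no camera call; for the wrist camera it gives the pose at the moment of the call.
A pose or a line that the arm cannot do raises env.PlanningError and nothing moves.
- job.job_done(): hands the job in, once; it reports no verdict.
The state is a dict: "time": time; "qpos": joint angles; "joint_velocities": joint speeds; "joint_torque": joint torques, N m; "tcp_pos": TCP position; "orientation": TCP orientation; "force": force on the tool from outside, world axes, zero at the start; "torque": the same for the moment, N m; "opening": finger opening in m.
Only numpy, scipy, OpenCV 4.12 (cv2) and the standard library are available. Lean on these libraries where they do the work, as an engineer would, in place of code of your own. Each camera call takes 0.05 s, during which the arm holds its last target.

## Task

Refill the parrot's forage toy: set the smaller of the two closed pine shells upright in the open pine cup on the aluminium stand, put the pine cap over it with its gaps on the cup's lugs, and twist the cap clockwise (seen from above) until it stops, so that its grip bar lies in line with the long side of the stand. Then turn the refill dial on the same stand counter-clockwise, right back to its zero stop. Set things down rather than dropping them, and leave the other things on the shelf where they stand.

Things in the scene. Friction and masses are not known exactly. Their poses are not given: they have to be found in the camera images.
- stand: Aluminium plate fixed to the shelf, 110 x 250 x 12 mm. Origin: centre of its underside on the shelf; z up, y along the long side; cup axis at (0, +62), dial axis at (0, -68) mm. The fixed pine cup: outside diameter 74, inside 62, rim 62 mm above the shelf; below 32 mm an aluminium clamp band, diameter 85, with a clamp block at its +x side.
- cup_floor (a point): Centre of the cup's inner floor, 18 mm above the shelf, 44 mm below the rim; axes as the stand's.
- lug (a point): Tip of one of the cup's two lugs; the other is opposite. Each is 10 mm wide, 6 high (51 to 57 mm above the shelf) and stands out 7 mm from the cup's outer wall, to radius 44 mm. They lie at -30 degrees (this one) and +150 degrees about the cup's axis, counter-clockwise from above from the stand's +x.
- dial (a joint): Refill dial, rad: 0 at its zero stop, grows clockwise from above to at most 2.4 (so it is reset counter-clockwise). Friction about 0.04 N m, no spring. Grip bar 60 long, 14 wide, flanks 26 to 58 mm above the shelf, on a disc of diameter 56. At 0 the bar lies along the stand's x, its black-marked end towards -x, beside a steel stop post; at angle q it is turned by -q from that.
- dial_grip (a point): Point on the dial's axis inside its grip bar, 44 mm above the shelf; turns with the dial, its x along the bar, marked end at -x.
- inner_shell: The smaller closed shell: turned pine, upright, diameter 54, height 84 mm (straight flanks up to 72 mm, rounded above), thin dark seam, about 0.11 kg. Origin: centre of the underside, z up. Standing in the cup it rises 40 mm above the rim.
- cap: Hollow turned pine cap, open below: skirt diameter 102, 26 high, dome diameter 84 above; height 98 mm in all, 0.24 kg. Origin: centre of the underside, z up. Seated on the cup's rim, its underside is 42 mm above the shelf, play 3 mm sideways. Inside the skirt's foot are two 6 mm thick ledges (inner radius 40.5) with two gaps 50 degrees wide, centred at cap +x and -x.
- cap_bar (a point): Centre of the cap's grip bar, 84 mm above the cap's underside; the bar lies along the cap's x: 66 long, 14 wide, 28 high. Bar within 15 degrees of the line of the lugs: the cap goes down. Then it turns clockwise from above, ledges passing under the lugs with 3 mm to spare; after 60 degrees the bar lies along the stand's y; the stop is about 3 degrees beyond.
- large_shell: Bystander: closed pine shell like the small one but diameter 70, height 100 mm; too big for the cup. Origin: centre of the underside.
- tower: Bystander: clear acrylic treat tower, foot 86 x 86 mm, 194 mm tall, a push button on top, 0.6 kg. Origin: centre of the underside.
- hexblock: Bystander: pine hexagon block, 74 mm over corners, 45 mm high. Origin: centre of the underside.
- saucer: Bystander: blue ceramic saucer, diameter 116, 20 mm high. Origin: centre of the underside.
- stick: Bystander: yellow silicone chew stick, lying, 162 mm long along its x, 25 mm thick. Origin: on the shelf below its middle.
- tumbler: Bystander: steel tumbler, diameter 68, 90 mm high. Origin: centre of the underside.
- perch_clamp: Bystander, fixed: aluminium clamp 50 x 45 mm, 132 mm tall, holding a plastic perch 150 mm long along its y at 72 mm height. Origin: centre of the underside.
Things that resemble listed ones, but are neither listed nor needed, are in the scene too. What is shaped like the inner_shell but green is not meant.

How it is judged:
By the outcome, as a careful person would: the job done as asked, in the order asked, and still so for the second after the job is handed in, with the robot touching nothing.
It also fails if it takes over 72 s, if anything falls off the work surface, if the arm or the gripper's body presses on something with over 40 N, if the wrist force passes 120 N, or if a joint passes its speed limit or range.

## Working session

There is one attempt and no reset: what is moved stays moved. The work goes in short steps, each a Python script; the robot and the scene stay as the last script left them, time stands still between calls to the robot, and variables do not carry over. Pictures are saved under pics/ and viewed, and the job is handed in when it is done.

```bash
mkdir -p pics; ls
python3 - <<'E'
from cell import env,kin,camera,calibration,job
import cv2
for n in ("scene","top","wrist"):
    c=calibration(n); p,d=camera(n); cv2.imwrite(f"pics/{n}0.png",p); print(n,c)
    import numpy as np; np.save(f"{n}0.npy",d)
s=env.get_state();print(s["time"],s["tcp_pos"],s["orientation"],s["opening"],s["force"])
E
```

```text
pics
scene {'fx': 490.3822520579475, 'fy': 490.3822520579475, 'cx': 323.86824604081306, 'cy': 233.5475218052836, 'k1': -0.0925923604092616, 'rvec': array([ 2.24964926,  1.26379135, -0.37619504]), 'tvec': array([-0.32235837, -0.37537906,  1.74992092])}
top {'fx': 497.05509960383233, 'fy': 497.05509960383233, 'cx': 318.7053857855321, 'cy': 244.1452787148985, 'k1': -0.10274129861869342, 'rvec': array([ 2.21841659, -2.16263005,  0.10356944]), 'tvec': array([-0.02247848,  0.63380218,  1.41420647])}
wrist {'fx': 398.61476509258057, 'fy': 398.61476509258057, 'cx': 318.9720253996837, 'cy': 248.1864469687948, 'k1': -0.020173741771485388, 'rvec': array([-2.38774634, -1.6451446 , -0.23060992]), 'tvec': array([-0.67371087, -0.03591335,  0.37881692])}
0.15 [0.24006818 0.63050529 0.30317469] [-7.20618224e-05  1.80901346e-01  9.83501013e-01 -6.74393052e-04] 0.08531853979810594 [ 0.45096604 -0.24996836  0.15554359]
```

View pics/scene0.png

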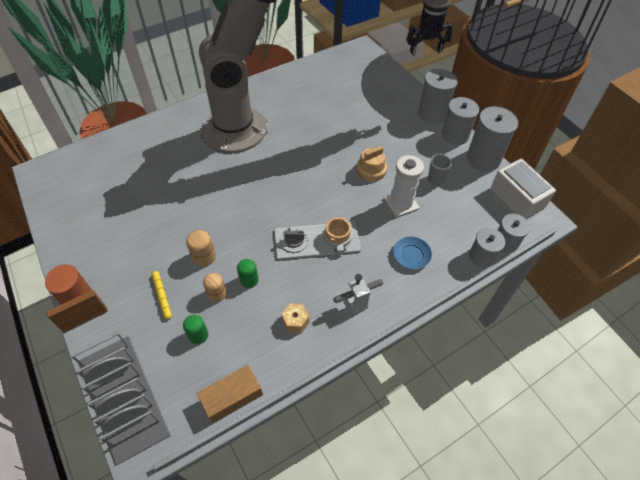

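View pics/top0.png

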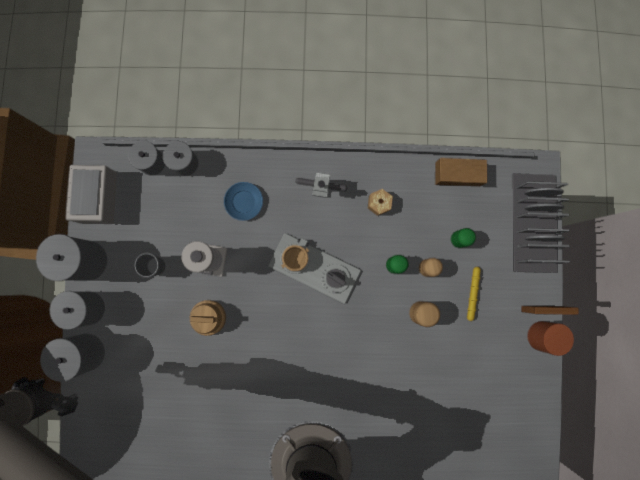

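View pics/wrist0.png

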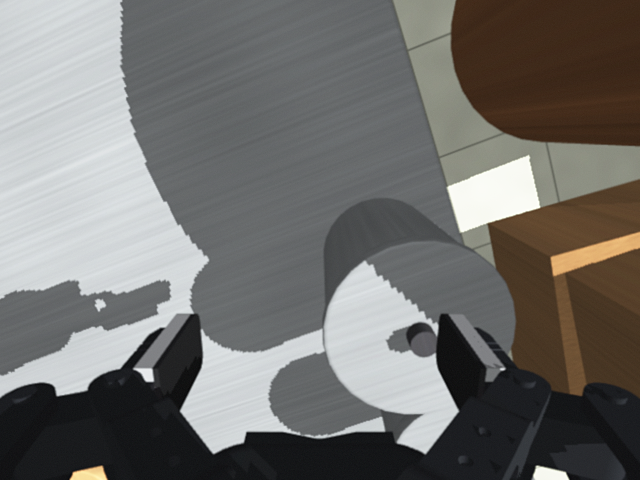

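```bash
cat > h.py <<'E'
import numpy as np, cv2
from cell import env,kin,camera,calibration,job
from scipy.spatial.transform import Rotation as R
def shot(name,tag=None):
    c=calibration(name); p,d=camera(name)
    if tag: cv2.imwrite(f"pics/{tag}.png",p)
    return p,d,c
def cloud(d,c,flat=False):
    v,u=np.mgrid[0:d.shape[0],0:d.shape[1]].astype(float)
    K=np.array([[c['fx'],0,c['cx']],[0,c['fy'],c['cy']],[0,0,1.]])
    pts=cv2.undistortPointsIter(np.stack([u.ravel(),v.ravel()],1)[:,None],K,np.array([c['k1'],0,0,0.]),None,None,(3,50,1e-9))[:,0]
    z=d.ravel(); P=np.c_[pts*z[:,None],z]
    Rm=cv2.Rodrigues(c['rvec'])[0]
    W=(P-c['tvec'])@Rm
    W[z<=0]=np.nan
    return W.reshape(d.shape+(3,))
def proj(W,c):
    K=np.array([[c['fx'],0,c['cx']],[0,c['fy'],c['cy']],[0,0,1.]])
    return cv2.projectPoints(np.atleast_2d(np.asarray(W,float)),c['rvec'],c['tvec'],K,np.array([c['k1'],0,0,0.]))[0][:,0]
def quat(yaw):  # tool down, tool y axis (jaw) at angle yaw from world x... 
    y=np.array([np.cos(yaw),np.sin(yaw),0]);z=np.array([0,0,-1.]);x=np.cross(y,z)
    q=R.from_matrix(np.c_[x,y,z]).as_quat(); return np.array([q[3],q[0],q[1],q[2]])
E
python3 - <<'E'
from h import *
c=calibration("top");p=cv2.imread("pics/top0.png");d=np.load("top0.npy");W=cloud(d,c)
np.save("W.npy",W)
for n,(u,v,r) in dict(small=(431,267,13),large=(425,314,16),cap=(206,318,20),cup=(295,258,17),dial=(337,279,14),green=(398,264,14),tower=(200,257,16)).items():
    B=W[v-r:v+r,u-r:u+r].reshape(-1,3); B=B[~np.isnan(B[:,0])]
    zm=np.percentile(B[:,2],99); 
    print(n,"zmax",zm.round(3))
    for lo in (.02,.04,.06,.08):
        S=B[B[:,2]>lo]
        if len(S)>5: 
            print("  ",lo,len(S),S[:,:2].mean(0).round(4),S.min(0).round(3),S.max(0).round(3))
cv2.imwrite("pics/topz.png",cv2.resize(p[220:350,170:450],None,fx=2.8,fy=2.8,interpolation=cv2.INTER_CUBIC))
E
```

```text
small zmax 0.089
   0.02 323 [ 0.574  -0.3224] [ 0.549 -0.351  0.02 ] [ 0.6   -0.302  0.093]
   0.04 298 [ 0.5743 -0.3235] [ 0.549 -0.351  0.04 ] [ 0.6   -0.302  0.093]
   0.06 267 [ 0.5747 -0.3251] [ 0.552 -0.351  0.061] [ 0.6   -0.303  0.093]
   0.08 163 [ 0.575  -0.3271] [ 0.554 -0.35   0.08 ] [ 0.599 -0.304  0.093]
large zmax 0.106
   0.02 601 [ 0.445  -0.3033] [ 0.41  -0.343  0.02 ] [ 0.478 -0.275  0.11 ]
   0.04 569 [ 0.4447 -0.3044] [ 0.41  -0.343  0.04 ] [ 0.478 -0.276  0.11 ]
   0.06 529 [ 0.4442 -0.3057] [ 0.41  -0.343  0.06 ] [ 0.478 -0.276  0.11 ]
   0.08 494 [ 0.4438 -0.3073] [ 0.41  -0.343  0.08 ] [ 0.477 -0.276  0.11 ]
cap zmax 0.101
   0.02 1018 [0.4176 0.3016] [0.364 0.258 0.02 ] [0.465 0.361 0.105]
   0.04 775 [0.4164 0.3052] [0.374 0.267 0.04 ] [0.457 0.353 0.105]
   0.06 719 [0.4156 0.3068] [0.374 0.267 0.06 ] [0.455 0.351 0.105]
   0.08 142 [0.4152 0.3089] [0.407 0.275 0.08 ] [0.423 0.344 0.105]
cup zmax 0.067
   0.02 511 [0.5946 0.0589] [0.549 0.017 0.02 ] [0.642 0.108 0.07 ]
   0.04 200 [0.5914 0.0625] [0.554 0.024 0.04 ] [0.627 0.099 0.07 ]
   0.06 119 [0.5922
[... 201 characters left out ...]
 -0.028  0.065]
   0.06 29 [ 0.5354 -0.0594] [ 0.524 -0.077  0.06 ] [ 0.551 -0.031  0.065]
green zmax 0.088
   0.02 337 [ 0.5796 -0.2266] [ 0.555 -0.257  0.021] [ 0.607 -0.203  0.092]
   0.04 322 [ 0.5799 -0.2275] [ 0.555 -0.257  0.041] [ 0.607 -0.203  0.092]
   0.06 298 [ 0.5801 -0.2289] [ 0.555 -0.257  0.061] [ 0.606 -0.204  0.092]
   0.08 188 [ 0.5797 -0.2293] [ 0.558 -0.253  0.08 ] [ 0.603 -0.208  0.092]
tower zmax 0.198
   0.02 865 [0.58   0.3037] [0.544 0.269 0.02 ] [0.621 0.343 0.201]
   0.04 845 [0.5807 0.3035] [0.544 0.269 0.041] [0.62  0.343 0.201]
   0.06 838 [0.5809 0.3035] [0.544 0.269 0.062] [0.62  0.343 0.201]
   0.08 821 [0.5811 0.3037] [0.544 0.269 0.081] [0.62  0.343 0.201]
```

View pics/topz.png

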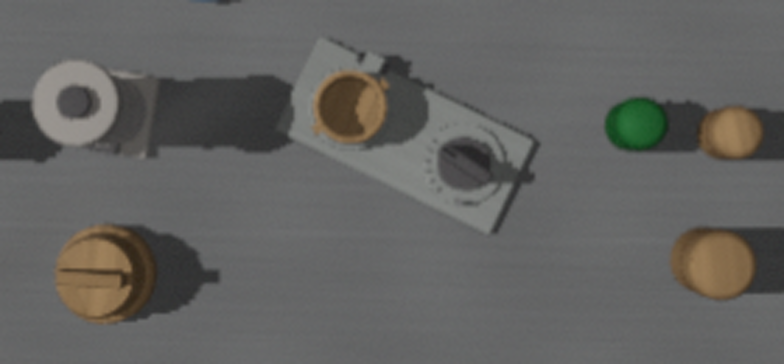

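Run:
```python
from h import *
s=env.get_state();c=calibration("wrist")
Rc=cv2.Rodrigues(c['rvec'])[0];C=-Rc.T@c['tvec']
q=s['orientation'];Rt=R.from_quat([q[1],q[2],q[3],q[0]]).as_matrix()
print(Rt.round(3));print("cam in tool",Rt.T@(C-s['tcp_pos']),"\n",(Rt.T@Rc.T).round(3),env.nose_length)
# IK tests
for yaw in range(-180,181,30):
    out=[]
    for P in ([.592,.061,.16],[.575,-.326,.122],[.416,.309,.147],[.537,-.056,.103]):
        j=kin.inverse_kinematics(np.array(P),quat(np.radians(yaw)));out.append(None if j is None else round(float(j[6]),2))
    print(yaw,out)
```

```text
[[-0.935  0.356 -0.   ]
 [ 0.356  0.935 -0.001]
 [-0.    -0.001 -1.   ]]
cam in tool [ 0.0702909  -0.00016906 -0.0694369 ] 
 [[-0.001 -0.961 -0.278]
 [ 1.    -0.001 -0.001]
 [ 0.    -0.278  0.961]] 0.0726
-180 [2.86, -1.82, 2.2, -2.07]
-150 [-1.91, -1.29, 2.65, -1.55]
-120 [-1.38, -0.89, -1.85, -1.17]
-90 [-1.34, -0.51, -1.9, -1.09]
-60 [-0.81, 0.01, -1.47, -0.59]
-30 [-0.33, 0.59, -1.01, -0.11]
0 [0.14, 1.1, -0.54, 0.37]
30 [0.6, 1.44, -0.09, 0.86]
60 [1.04, 1.86, 0.37, 1.34]
90 [1.5, 2.37, 0.83, 1.81]
120 [1.95, 2.84, 1.29, 2.23]
150 [2.4, -2.34, 1.74, 2.63]
180 [2.86, -1.82, 2.2, -2.07]
```

Run:
```python
from h import *
env.reach([0.63,-0.025,0.33],quat(np.radians(65)))
s=env.get_state();print(s['time'],s['tcp_pos'],s['qpos'].round(2) if hasattr(s['qpos'],'round') else s['qpos'])
p,d,c=shot("wrist","w1");W=cloud(d,c);np.save("w1.npy",W)
```

```text
2.8417 [ 0.63012394 -0.02365689  0.32982867] [-0.46  0.42  0.54  1.67 -0.24  1.12  1.29]
```

View pics/w1.png

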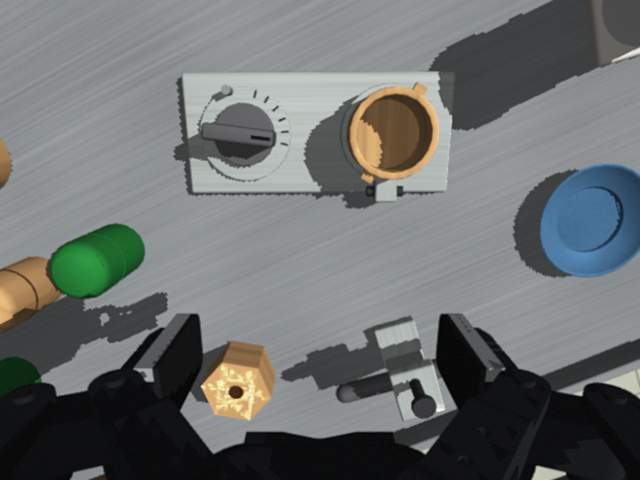

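Run:
```python
from h import *
W=np.load("w1.npy");p=cv2.imread("pics/w1.png")
print("table z",np.nanmedian(W[230:300,300:480,2]))
roi=np.zeros(W.shape[:2],bool);roi[60:205,170:470]=True
z=W[...,2]
# plate top
m=roi&(z>0.008)&(z<0.018)
# plate by z
P=W[m][:,:2];print("plate z",np.median(z[m]),m.sum())
m8=(m*255).astype(np.uint8);m8=cv2.morphologyEx(m8,cv2.MORPH_OPEN,np.ones((3,3)))
allm=roi&(z>0.007)
n,l,st,_=cv2.connectedComponentsWithStats((allm*255).astype(np.uint8));k=1+np.argmax(st[1:,4])
Q=W[m8.astype(bool)&(l==k)][:,:2].astype(np.float32)
r=cv2.minAreaRect(Q*1000);print("plate rect mm",r)
# cup rim
m=roi&(z>0.058)&(z<0.068);m[:,:330]=False
Q=W[m];print("rim z",np.median(Q[:,2]),len(Q))
from scipy.optimize import least_squares
x0=Q[:,:2].mean(0)
Rr=np.linalg.norm(Q[:,:2]-x0,axis=1);print(x0,Rr.min(),Rr.max())
h=cv2.convexHull((Q[:,:2]*1000).astype(np.float32));(e)=cv2.minEnclosingCircle(h);print("circ",e)
f=least_squares(lambda a:np.clip(np.abs(np.linalg.norm(Q[:,:2]-a[:2],axis=1)-.034)-.003,0,None),x0);print("annulus fit",f.x,f.cost)
# dial bar
m=roi&(z>0.050)&(z<0.066);m[:,300:]=False
Q=W[m];print("bar z",np.median(Q[:,2]),len(Q),cv2.minAreaRect((Q[:,:2]*1000).astype(np.float32)))
# lugs
m=roi&(z>0.050)&(z<0.066);m[:,:330]=False
Q=W[m][:,:2];D=Q-f.x;rr=np.linalg.norm(D,axis=1);L=D[rr>.039];a=np.degrees(np.arctan2(L[:,1],L[:,0]))
print("lug",np.median(a[a>0]),np.median(a[a<0]),rr.max(),len(a))
c=calibration("wrist");sp=W[84:97,220:233].reshape(-1,3);print("post",sp[sp[:,2]>.03].mean(0) if (sp[:,2]>.03).any() else sp[:,2].max())
print(W[137,262],W[132,210])
```

```text
table z -0.0004938923479527002
plate z 0.011730796687940161 21995
plate rect mm ((566.6725463867188, 4.8417510986328125), (250.3054656982422, 110.50062561035156), 65.34524536132812)
rim z 0.06117598325025377 2037
[0.59116852 0.0618887 ] 0.029252003215278703 0.039258511519140636
circ ((591.243408203125, 60.796051025390625), 38.33430099487305)
annulus fit [0.59233762 0.06090535] 4.084102704299767e-06
bar z 0.05721062339561711 1256 ((538.4263305664062, -56.83732604980469), (60.66893005371094, 14.128852844238281), 57.76092529296875)
lug 125.64109737359605 -55.033826936446665 0.04450240452847053 177
post [ 0.49841649 -0.05222077  0.03145195]
[ 0.54918343 -0.03803322  0.05945864] [ 0.52732538 -0.07539623  0.05754505]
```

Run:
```python
from h import *
env.reach([0.575,-0.36,0.26],quat(0))
s=env.get_state();print(s['time'],s['tcp_pos'],s['qpos'])
p,d,c=shot("wrist","w2");W=cloud(d,c);np.save("w2.npy",W)
z=W[...,2];print("table",np.nanmedian(z[(z>-.01)&(z<.01)]))
m=(abs(W[...,0]-.575)<.045)&(abs(W[...,1]+.327)<.045)&(z>.02)
b=p.astype(int);m&=b[...,2]>b[...,1]
print("zmax",np.percentile(z[m],99),m.sum())
from scipy.optimize import least_squares
for lo,hi in((.03,.05),(.05,.07),(.02,.072)):
    Q=W[m&(z>lo)&(z<hi)][:,:2]
    if len(Q)<20: continue
    f=least_squares(lambda a:np.linalg.norm(Q-a[:2],axis=1)-.027,[.575,-.327],loss='soft_l1',f_scale=.001)
    f2=least_squares(lambda a:np.linalg.norm(Q-a[:2],axis=1)-a[2],[.575,-.327,.027],loss='soft_l1',f_scale=.001)
    print(lo,len(Q),f.x,f2.x)
Q=W[m&(z>.082)];print("top",Q.mean(0),Q.min(0),Q.max(0))
```

```text
4.2 [ 0.57653926 -0.35797453  0.26004345] [-0.04539711  0.63799745  0.77749158  1.62534509 -0.49398428  1.08459385
  0.87414816]
table -0.0004954760360768652
zmax 0.2781229004044605 8459
0.03 82 [ 0.57575424 -0.32943261] [ 0.57575393 -0.32943812  0.02700493]
0.05 75 [ 0.57572796 -0.32960757] [ 0.57572197 -0.3293014   0.02671263]
0.02 257 [ 0.57572354 -0.32956159] [ 0.57576346 -0.32925594  0.02669264]
top [ 0.57499898 -0.33991621  0.16174014] [ 0.53007721 -0.36889777  0.08200367] [ 0.61998226 -0.30860373  0.28138856]
```

View pics/w2.png

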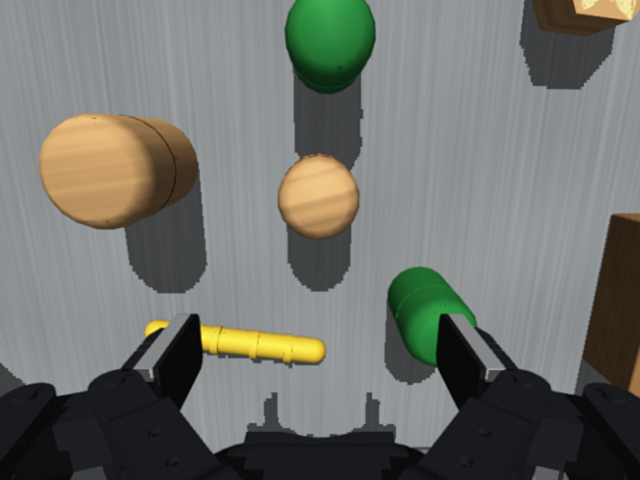

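Run:
```python
from h import *
env.movel([0.5757,-0.3294,0.2],velocity=.25)
env.movel([0.5757,-0.3294,0.122],velocity=.12,stop_force=8)
s=env.get_state();print(s['time'],s['tcp_pos'],s['force'])
env.grip(0.04,40)
s=env.get_state();print(s['time'],s['tcp_pos'],s['opening'],s['force'])
env.movel([0.5757,-0.3294,0.24],velocity=.2)
s=env.get_state();print(s['time'],s['tcp_pos'],s['opening'],s['force'])
p,d,c=shot("wrist","w3")
```

```text
5.4667 [ 0.5760203  -0.32999323  0.12271857] [ 0.53735673 -1.00645558  0.92995064]
5.875 [ 0.57609912 -0.3297229   0.1230396 ] 0.05266979667782805 [-0.59009208  0.86447037  6.64980849]
6.6167 [ 0.57525014 -0.32859174  0.23868919] 0.052706542371846195 [ 0.40032074  0.44060486 -1.94079391]
```

View pics/w3.png

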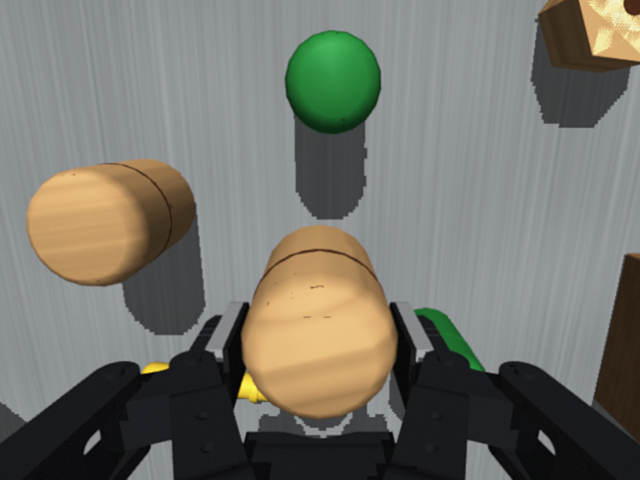

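Run:
```python
from h import *
env.movel([0.5926,0.0612,0.24],velocity=.28)
env.movel([0.5926,0.0612,0.19],velocity=.15)
env.dwell(.2)
s=env.get_state();print(s['time'],s['tcp_pos'],s['opening'],s['force'])
```

```text
8.9 [0.59324438 0.06101836 0.19107963] 0.05265181220053869 [ 0.37148847  0.96430158 -1.1253672 ]
```

Run:
```python
from h import *
p,d,c=shot("wrist","w4")
x=[0.5924,0.0612]
r=env.movel([*x,0.150],velocity=.1,stop_force=8)
s=env.get_state();print(r,s['time'],s['tcp_pos'],s['force'])
if not r:
    r=env.movel([*x,0.137],velocity=.03,stop_force=4)
    s=env.get_state();print(r,s['time'],s['tcp_pos'],s['force'])
shot("wrist","w5")
```

```text
False 9.5 [0.59235836 0.06098359 0.14973925] [ 0.21061224  0.47106013 -2.28708329]
True 9.875 [0.59288586 0.06122838 0.14049241] [ 0.55027726 -0.51841533  1.26532418]
```

View pics/w5.png

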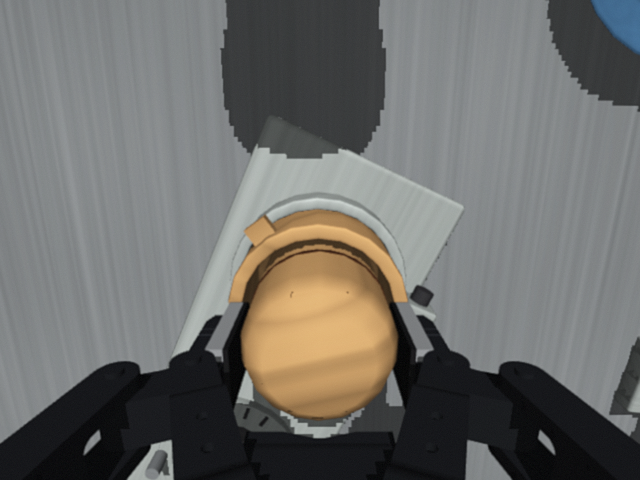

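Run:
```python
from h import *
env.grip(0.085)
env.movel([0.5924,0.0612,0.24],velocity=.2)
env.movel([0.5924,0.0212,0.27],velocity=.25)
p,d,c=shot("wrist","w6");np.save("w6.npy",cloud(d,c))
env.reach([0.416,0.265,0.28],quat(0))
env.dwell(.1)
s=env.get_state();print(s['time'],s['tcp_pos'],s['qpos'])
p,d,c=shot("wrist","w7");W=cloud(d,c);np.save("w7.npy",W)
z=W[...,2];print("table",np.nanmedian(z[(z>-.01)&(z<.01)]))
m=(abs(W[...,0]-.416)<.06)&(abs(W[...,1]-.309)<.06)
t=m&(z>.092)&(z<.105);Q=W[t];print("bar",np.median(Q[:,2]),len(Q),cv2.minAreaRect((Q[:,:2]*1000).astype(np.float32)))
for lo,hi in((.06,.073),(.02,.03)):
    Q=W[m&(z>lo)&(z<hi)];print(lo,len(Q),np.median(Q[:,2]),cv2.minEnclosingCircle((Q[:,:2]*1000).astype(np.float32)))
```

```text
12.65 [0.41694008 0.26395117 0.28006223] [-1.48376832  0.29546822  0.96050565  2.0500286  -0.29913232  0.94029664
 -0.36674528]
table -0.000489864760724777
bar 0.0972075939991359 2312 ((414.744140625, 309.2562561035156), (66.31710815429688, 14.038877487182617), 87.3200454711914)
0.06 8366 0.069334788578406 ((414.8609619140625, 309.2215881347656), 41.76224899291992)
0.02 1817 0.026800680257044972 ((414.7702331542969, 309.4784851074219), 50.87125015258789)
```

View pics/w6.png

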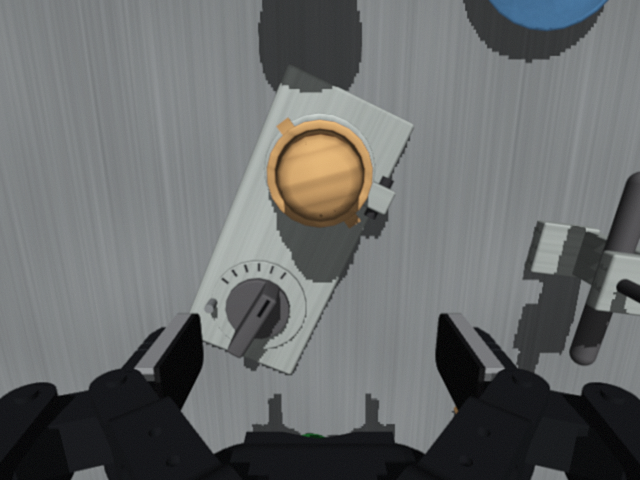

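View pics/w7.png

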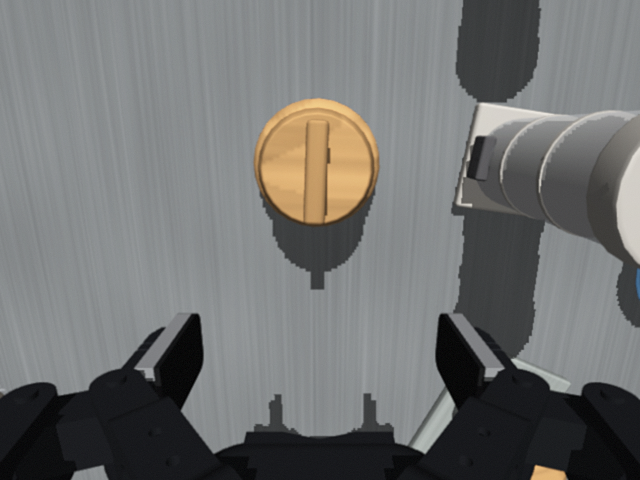

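Run:
```python
from h import *
q=quat(np.radians(-2.7))
env.movel([.4148,.3093,.22],velocity=.2,rot=q)
env.movel([.4148,.3093,.148],velocity=.12,stop_force=8)
s=env.get_state();print(s['time'],s['tcp_pos'],s['force'])
env.grip(0.005,70)
s=env.get_state();print(s['time'],s['tcp_pos'],s['opening'],s['force'])
env.movel([.4148,.3093,.29],velocity=.2)
s=env.get_state();print(s['time'],s['tcp_pos'],s['opening'],s['force'])
q=quat(np.radians(35.35))
env.reach([.5926,.0612,.29],q)
env.dwell(.2)
s=env.get_state();print(s['time'],s['tcp_pos'],s['opening'],s['force'],s['qpos'],2*np.degrees(0))
o=s['orientation'];Rt=R.from_quat([o[1],o[2],o[3],o[0]]).as_matrix();print("yaw",np.degrees(np.arctan2(Rt[1,1],Rt[0,1])),Rt[:,2])
p,d,c=shot("wrist","w8");np.save("w8.npy",cloud(d,c))
p,d,c=shot("scene","s8")
```

```text
13.975 [0.41531778 0.30929939 0.14864756] [-0.93237084 -0.07105055  0.30758065]
14.625 [0.41499768 0.30943238 0.14827283] 0.012490199593327372 [-0.45444664 -0.04611525  3.73711304]
15.4833 [0.41391325 0.30903164 0.2888331 ] 0.012692480816663434 [-0.21491019 -0.60847099 -3.32336452]
16.85 [0.59227458 0.06289076 0.28973531] 0.012934105238334152 [ 0.33817268  0.88206117 -2.43988725] [-0.79014042  0.44951611  0.78128519  1.80485126 -0.36375575  1.0373951
  0.74957061] 0.0
yaw 35.47978763947449 [-5.70856153e-04  3.53688640e-04 -9.99999775e-01]
```

View pics/w8.png

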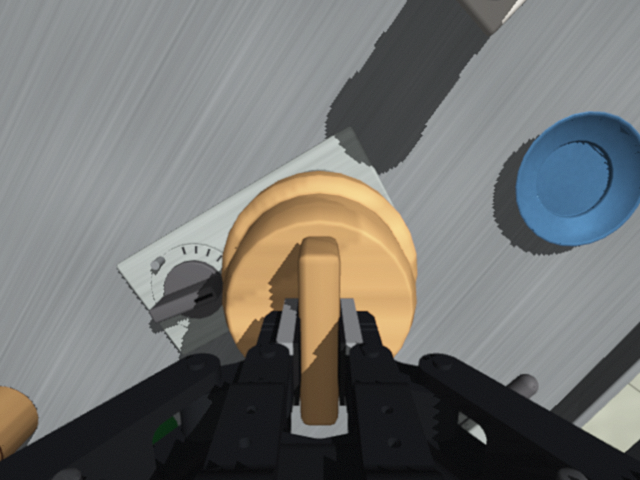

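Run:
```python
from h import *
x=[.5926,.0612]
env.movel([*x,.250],velocity=.12,stop_force=8)
env.dwell(.15)
s=env.get_state();print(s['time'],s['tcp_pos'],s['force'])
r=env.movel([*x,.207],velocity=.08,stop_force=8)
s=env.get_state();print(r,s['time'],s['tcp_pos'],s['force'])
if not r:
    r=env.movel([*x,.186],velocity=.03,stop_force=7)
    s=env.get_state();print(r,s['time'],s['tcp_pos'],s['force'])
shot("wrist","w9");shot("scene","s9")
```

```text
17.5833 [0.59317576 0.06111988 0.25094138] [-0.1714495   0.33291697 -1.89445394]
False 18.2667 [0.59274938 0.06103393 0.20692621] [ 0.11401724 -0.23583651 -2.12304528]
True 18.8333 [0.59255792 0.06131282 0.19029956] [-2.34338513  0.68568442  5.58337787]
```

View pics/w9.png

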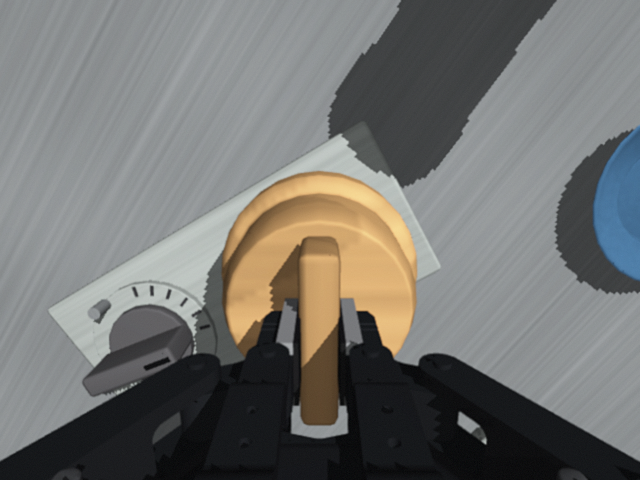

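```bash
cat >> h.py <<'E'
def yaw(s):
    o=s['orientation'];M=R.from_quat([o[1],o[2],o[3],o[0]]).as_matrix();return np.degrees(np.arctan2(M[1,1],M[0,1]))
E
python3 - <<'E'
from h import *
s=env.get_state();j0=np.array(kin.inverse_kinematics(np.array([.5926,.0612,.1905]),quat(np.radians(35.35))));print((j0-s['qpos']).round(4),yaw(s),s['torque'],s['force'])
for dg in (8,16,26,36,46,54,58):
    j=j0.copy();j[6]-=np.radians(dg);env.goto_joints(j)
    s=env.get_state();print(dg,round(s['time'],2),s['tcp_pos'].round(4),round(yaw(s),2),s['force'].round(1),s['torque'].round(2))
    if abs(s['torque'][2])>1.2 or np.linalg.norm(s['force'])>25: break
E
```

```text
[-0.0003 -0.0004  0.0004  0.      0.0006 -0.0003 -0.0006] 35.363900554716956 [-0.00433168  0.3237686   0.01024922] [-0.89253021  0.01748531  6.12223369]
8 19.19 [0.5926 0.0612 0.1903] 27.54 [ 0.8 -0.5 -1.4] [ 0.01  0.02 -0.04]
16 19.45 [0.5926 0.0612 0.1903] 19.68 [-0.1 -1.   0.4] [ 0.01 -0.05  0.02]
26 19.74 [0.5925 0.0612 0.1903] 9.76 [-0.8 -0.8 -2.8] [-0.04 -0.05  0.  ]
36 20.03 [0.5925 0.0612 0.1904] -0.22 [ 0.4  0.1 -2.1] [ 0.01 -0.05 -0.03]
46 20.32 [0.5925 0.0612 0.1904] -10.21 [-0.8  0.3 -2.5] [-0.03 -0.05 -0.02]
54 20.58 [0.5926 0.0612 0.1905] -18.21 [-0.4  1.  -2.6] [-0.02  0.07  0.01]
58 20.83 [0.5926 0.0612 0.1905] -22.33 [ 0.5  0.2 -3.1] [-0.05  0.02 -0.04]
```

Run:
```python
from h import *
j0=np.array(env.get_state()['qpos']);j0[6]+=0
y0=yaw(env.get_state())
for dg in np.arange(1,12,1.):
    j=j0.copy();j[6]-=np.radians(dg);env.goto_joints(j)
    s=env.get_state();print(dg,round(s['time'],2),round(yaw(s),2),s['force'].round(1),s['torque'].round(2))
    if abs(s['torque'][2])>.5 or np.linalg.norm(s['force'])>25: break
shot("wrist","w10")
```

```text
1.0 21.08 -23.23 [-0.2 -0.4 -2.3] [ 0.02 -0.03 -0.03]
2.0 21.33 -24.3 [-0.4  0.  -2.3] [-0.04  0.03  0.01]
3.0 21.58 -25.31 [ 0.2 -0.8 -2.3] [-0.03 -0.01  0.03]
4.0 21.83 -26.31 [ 0.9 -0.7 -2.5] [ 0.02 -0.05 -0.07]
5.0 22.08 -27.3 [-0.9  0.4 -2.4] [-0.1   0.18  0.17]
6.0 22.33 -28.26 [-0.3 -1.2 -0.9] [-0.21  0.12  0.68]
```

View pics/w10.png

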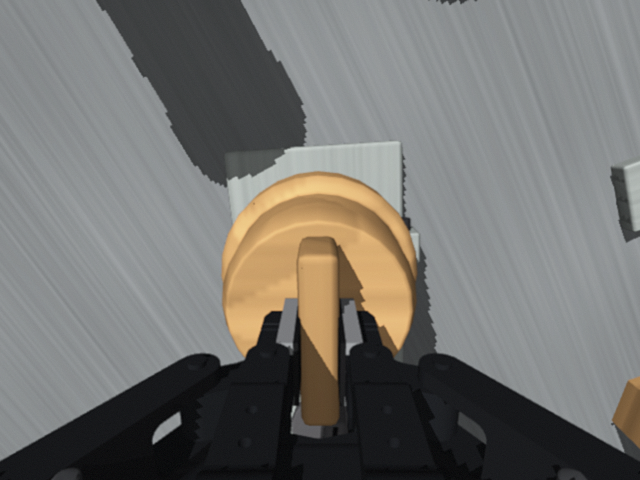

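Run:
```python
from h import *
r=env.movel([.5926,.0612,.1885],velocity=.03,stop_force=5)
s=env.get_state();print(r,s['tcp_pos'],yaw(s),s['force'],s['torque'])
env.grip(.05)
s=env.get_state();print(s['tcp_pos'],s['force'],s['opening'])
env.movel([.5926,.0612,.26],velocity=.2)
env.movel([.565,-.02,.30],velocity=.3,rot=quat(np.radians(65.35-90)))
env.dwell(.1)
p,d,c=shot("wrist","w11");W=cloud(d,c);np.save("w11.npy",W)
s=env.get_state();print(s['time'],s['tcp_pos'],s['qpos'].round(2))
z=W[...,2];m=(abs(W[...,0]-.5926)<.07)&(abs(W[...,1]-.0612)<.07)
Q=W[m&(z>.132)&(z<.146)];print("capbar",np.median(Q[:,2]),len(Q),cv2.minAreaRect((Q[:,:2]*1000).astype(np.float32)))
m=(abs(W[...,0]-.5383)<.05)&(abs(W[...,1]+.057)<.05)
Q=W[m&(z>.05)&(z<.064)];print("dial",np.median(Q[:,2]),len(Q),cv2.minAreaRect((Q[:,:2]*1000).astype(np.float32)))
```

```text
False [0.59264092 0.06096508 0.19026195] -28.30685780124432 [-6.9406359  -1.67939245 15.92381769] [-0.14660044  1.67758155  0.73313051]
[0.59268634 0.06120316 0.18839787] [-0.08752585  0.57510549 -0.62435126] 0.05005775537398407
24.2083 [ 0.56475676 -0.01862221  0.29882861] [-0.69  0.38  0.8   1.87 -0.32  1.03 -0.19]
capbar 0.13913435944084773 3083 ((592.7496948242188, 61.006370544433594), (66.05570220947266, 13.58319091796875), 63.20037078857422)
dial 0.05731306420975068 1137 ((538.1867065429688, -56.469024658203125), (59.82462692260742, 13.959278106689453), 57.957672119140625)
```

View pics/w11.png

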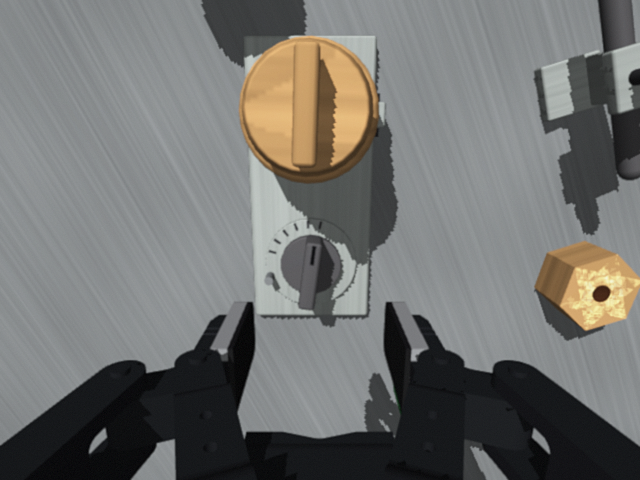

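Run:
```python
from h import *
x=[.5383,-.0568];q=quat(np.radians(-32.15))
env.movel([*x,.18],velocity=.25,rot=q)
r=env.movel([*x,.104],velocity=.1,stop_force=6)
s=env.get_state();print(r,s['time'],s['tcp_pos'],s['force'],yaw(s))
if not r:
    env.grip(.005,50)
    s=env.get_state();print(s['time'],s['tcp_pos'],s['force'],s['opening'])
    j0=np.array(kin.inverse_kinematics(np.array([*x,.104]),q));print((j0-s['qpos']).round(3),j0[6])
    for dg in (10,25,40,55,70,82,88,91,93):
        j=j0.copy();j[6]+=np.radians(dg);env.goto_joints(j)
        s=env.get_state();print(dg,round(s['time'],2),s['tcp_pos'].round(4),round(yaw(s),2),s['force'].round(1),s['torque'].round(2))
        if abs(s['torque'][2])>.5 or np.linalg.norm(s['force'])>25: break
    shot("wrist","w12")
```

```text
False 25.7833 [ 0.53869502 -0.05695712  0.10445544] [ 0.28447368 -0.29901513 -0.05669757] -32.160545668238754
26.2 [ 0.53844394 -0.056653    0.10459057] [-1.91170364  1.02280955  5.33327491] 0.01296541919213375
[ 0.     0.001 -0.     0.    -0.    -0.001  0.   ] -0.02509242752363921
10 26.49 [ 0.5384 -0.0566  0.1046] -22.11 [-1.2 -0.2  5.7] [0.16 0.33 0.09]
25 26.85 [ 0.5384 -0.0566  0.1046] -7.12 [-1.3  0.7  5.6] [ 0.14  0.4  -0.01]
40 27.21 [ 0.5384 -0.0566  0.1046] 7.88 [-2.2  1.5  7.2] [0.23 0.42 0.08]
55 27.57 [ 0.5384 -0.0567  0.1046] 22.88 [-2.5  1.1  6.2] [ 0.23  0.43 -0.  ]
70 27.93 [ 0.5384 -0.0566  0.1046] 37.88 [-1.8  0.8  6.5] [0.22 0.41 0.09]
82 28.24 [ 0.5384 -0.0566  0.1046] 49.89 [-2.1  0.8  5.8] [0.19 0.4  0.02]
88 28.49 [ 0.5384 -0.0567  0.1046] 55.89 [-2.5  1.2  5.4] [0.27 0.44 0.06]
91 28.74 [ 0.5384 -0.0567  0.1046] 58.87 [-2.6  0.6  5.5] [0.22 0.39 0.04]
93 28.99 [ 0.5383 -0.0567  0.1046] 60.86 [-2.7  1.1  6.5] [0.21 0.46 0.01]
```

View pics/w12.png

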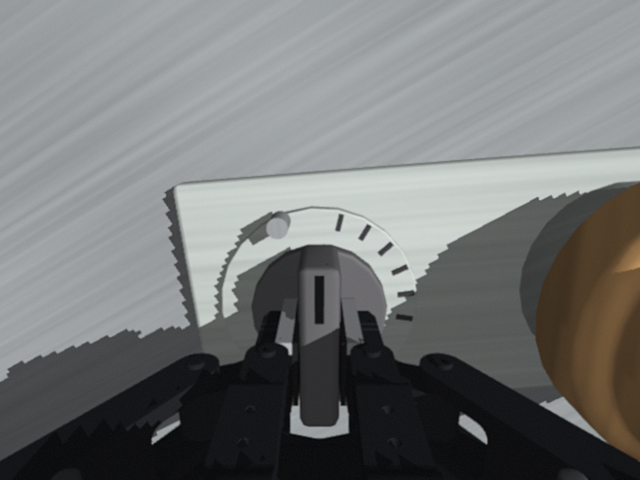

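Run:
```python
from h import *
s=env.get_state();j0=np.array(s['qpos'])
for dg in np.arange(1,11,1.):
    j=j0.copy();j[6]+=np.radians(dg);env.goto_joints(j)
    s=env.get_state();print(dg,round(s['time'],2),round(yaw(s),2),s['force'].round(1),s['torque'].round(2))
    if s['torque'][2]<-.6: break
shot("wrist","w13")
```

```text
1.0 29.29 61.86 [0.1 0.4 0.3] [0.01 0.07 0.04]
2.0 29.54 62.85 [-0.7 -0.2  0.6] [0.05 0.14 0.05]
3.0 29.79 63.86 [-0.9 -0.1  1.5] [0.05 0.16 0.06]
4.0 30.04 64.86 [-1.2 -0.6  2.3] [0.08 0.24 0.01]
5.0 30.29 65.8 [-1.1  0.9  2.5] [ 0.21  0.35 -0.36]
6.0 30.54 66.76 [-2.4  1.5  3. ] [ 0.25  0.35 -0.97]
```

Run:
```python
from h import *
env.grip(.04)
env.movel([.5383,-.0568,.18],velocity=.15)
env.movel([.62,-.03,.32],velocity=.3)
env.dwell(.2)
p,d,c=shot("wrist","w14");W=cloud(d,c)
s=env.get_state();print(s['time'],s['tcp_pos'],s['qpos'].round(2))
z=W[...,2];m=(abs(W[...,0]-.5926)<.07)&(abs(W[...,1]-.0612)<.07)
Q=W[m&(z>.132)&(z<.146)];print("capbar",np.median(Q[:,2]),len(Q),cv2.minAreaRect((Q[:,:2]*1000).astype(np.float32)))
m=(abs(W[...,0]-.5383)<.05)&(abs(W[...,1]+.057)<.05)
Q=W[m&(z>.05)&(z<.064)];print("dial",np.median(Q[:,2]),len(Q),cv2.minAreaRect((Q[:,:2]*1000).astype(np.float32)))
shot("scene","s14");shot("top","t14")
```

```text
32.5667 [ 0.61888781 -0.03031251  0.31861013] [-0.64  0.47  0.82  1.72 -0.38  1.12  1.46]
capbar 0.13911837865352727 2510 ((592.5684204101562, 60.50911331176758), (65.82757568359375, 14.09072208404541), 63.27589416503906)
dial 0.05717496888656892 1365 ((538.2528686523438, -56.436737060546875), (14.274168014526367, 59.8764762878418), 65.37889862060547)
```

View pics/w14.png

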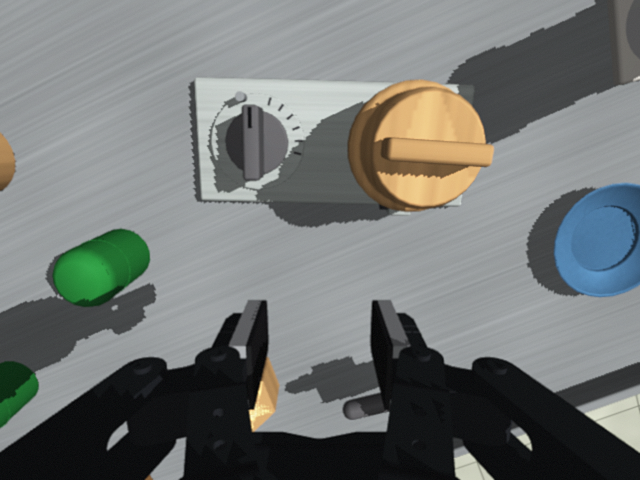

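View pics/s14.png

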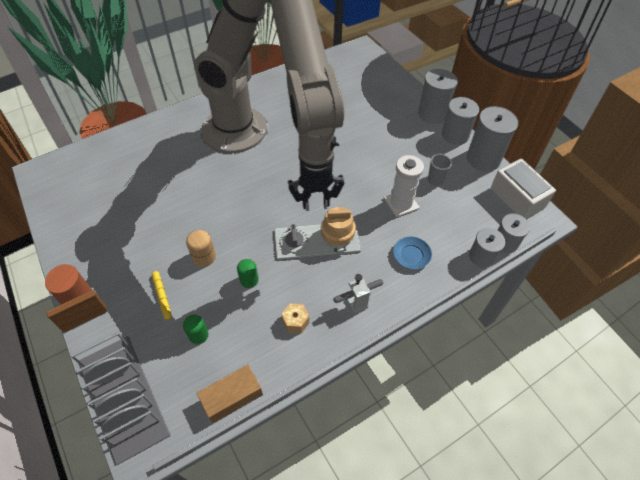

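Run:
```python
from h import *
print(job.job_done(),env.get_state()['time'])
```

```text
the job is handed in; nothing more can be done
the job is handed in; nothing more can be done
```

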